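# Slide the well plate under the imager's bridge

## Task

Push the sealed well plate along the bench and under the imager's low bridge, the way in being its flared mouth, until it is fully home and square against the black back stop, always flat on the bench: do not lift or tip it. Then press the green start button on the bridge all the way down, let go, and leave the tube rack, the bottle and the tip box where they stand.

Things in the scene. Friction and masses are not known exactly. Their poses are not given: they have to be found in the camera images.
- imager: Plate imager fixed to the bench: low white bridge on two grey legs. Origin on the bench under the bridge's middle. y is the lane: the plate enters from +y and travels to -y; x is across. Bridge 190 mm (x) by 70 mm (y); underside 20 mm, top 50 mm above the bench; a blue hump on it (60 x 50 mm, centred at x = 12 mm) reaches 62 mm. Lane between legs 96 mm wide (x = -48 to 48).
- mouth (a point): Point on the bench in the middle of the bridge's entry face (imager x = 0, y = +35 mm). From here two low aluminium guides (12 mm high, 8 mm thick) flare outwards: inner faces from imager x = +-48 mm at y = 35 mm to x = +-66 mm at y = 93 mm, ends at most 74 mm out.
- home (a point): Where the plate's origin lies when fully home: on the bench at imager x = 0, y = +11 mm. The plate's front end then touches the face of the black stop bar (12 mm high, at imager y = -53 mm, behind the bridge), and its rear end, at y = +75 mm, still stands 40 mm out of the bridge. 5 mm of play on either side.
- plate: Sealed well plate, a flat rigid block, white with blue top and rows of yellow round wells: 86 mm (its x) by 128 mm (its y) by 16 mm high, corners rounded to 6 mm, 100 to 220 g. Origin at the centre of its underside, z up. It starts loose on the bench before the flared mouth, off the lane's line by up to 30 mm and turned by up to 17 degrees; either end may go in first. Under the bridge it has 4 mm of headroom.
- start_top (a point): Centre of the top of the round green start button, 34 mm across, which stands on the bridge's top at imager x = -62 mm, y = 0. It is pressed straight down.
- start (a joint): Travel of the start button: 0 when up, 0.006 m fully down, sprung back; fully down takes 5 N. It counts as pressed beyond 0.004 m.
- tube_rack: Bystander: grey rack 60 by 150 mm holding ten clear tubes with red caps, 76 mm high. Origin at the centre of its underside. Stands beyond the back stop.
- reagent: Bystander: capped bottle 48 mm across, 95 mm high. Origin at the centre of its underside. Stands beside the bridge on the side away from the robot.
- tip_box: Bystander: blue box with clear lid, 85 by 120 by 66 mm high. Origin at the centre of its underside. Stands to the robot's left.
There are look-alikes about, which are no part of the job. There is more than one size of the plate; the job needs the largest.

How it is judged:
On the way, in this order (a step that is already met when the one before it is completed fails the run):
1. the plate is fully home under the bridge, square against the stop (y of plate in the frame of imager between 0.007 and 0.015 m and x of plate in the frame of imager between -0.007 and 0.007 m and angle between the y axis of plate and the y axis of imager, either way round below 0.06 rad and height (world z) of plate below 0.003 m), for 0.2 s.
2. the start button is pressed with the plate home (all of step 1 and value of joint start above 0.004 m), for 0.05 s.
At the end, for the whole second after the job is handed in: The plate lies flat under the bridge with its centre within 4 mm of the home position along the lane (within 7 mm across), turned less than 3.5 degrees from the lane, at rest, and the start button, pressed beyond 4 mm after the plate was home, is up again (all of step 1 and value of joint start below 0.002 m and linear speed of plate below 0.01 m/s); the robot touches nothing.
It fails at once if the plate is lifted off the bench by more than 6 mm or tipped by more than 6 degrees (height (world z) of plate above 0.006 m or angle between plate's own z axis and vertical above 0.105 rad).
It fails at once if a bystander is moved by more than 15 mm or tipped (distance of any of tube_rack, reagent, tip_box from where it was at the start of the episode above 0.015 m or angle between any of tube_rack, reagent, tip_box's own z axis and vertical above 0.25 rad).
It also fails if it takes over 72 s, if anything falls off the work surface, if the arm or the gripper's body presses on something with over 40 N, if the wrist force passes 120 N, or if a joint passes its speed limit or range.

## Robot

A 7-joint arm with a two-finger parallel gripper is mounted at the origin on the work surface. World frame = base frame: x ahead of the robot, y to its left, z up, the work surface at z = 0. Lengths are in m, angles in rad, forces in N, time in s.
With the tool pointing down it reaches from about 0.4 to 0.85 m from the base axis. Payload 10.4 kg.
Tool frame: the origin (TCP) lies at the very end of the fingers, on their centre line; the grasp point (between the pads) lies 19 mm behind it (ctrl.grasp_offset is the distance from the TCP to the grasp point, in m); x points along the fingers, y is the direction in which the jaws open and shut, and the axes are right-handed (so a half turn about x gives the same grasp; the last joint's range is limited). The gripper opens to 87 mm and grips with 3 to 60 N. Pads are 19 mm wide; open, the fingers measure 117 mm over their backs; the gripper's body (75 mm by 190 mm) begins 51 mm behind the grasp point.
Start: joints at [1.227, 0.332, -0.065, 1.46, 0.022, 1.35, -0.088], TCP at [0.197, -0.593, 0.223] pointing down, gripper open.
Joint ranges: [-2.6, 2.6], [-0.5, 2.12], [-1.47, 1.34], [0.16, 2.42], [-1.27, 4.41], [0.06, 2.06], [-2.6, 2.6]. Speed limits (rad/s): [2.22, 2.22, 2.79, 2.79, 3.14, 3.14, 3.14].

## Interface

Orientations are given as a unit quaternion [x, y, z, w].
In Python, from cell import ctrl gives the robot as it stands.
- The arm moves only by the tool servo_tool, never from a script. Its arguments are lists of equal length, an entry for each row: "hand": the opening, from 0 (shut) to 1 (fully open); "translation": the shift along the tool's x, y, z in m, a list of three; "turn": the turn about the tool's x in degrees. In form: {"hand": [hand, ...], "translation": [[dx, dy, dz], ...], "turn": [turn, ...]}. A call has 1 to 12 rows; each row is the pose to reach, as a shift and turn from the pose measured when the call began, along the tool's axes at that moment; what a row does not reach only later rows make up. A row lasts 1/8 s, in which the tool goes at most 62.5 mm and 10.7 degrees, less where a joint would pass 70% of its speed; a pose out of reach is approached as far as the arm can. A call with a gripper value outside its range is refused whole. The fingers move at their own pace and stop on an object; "squeeze" is the grip in N (left out, the last holds). Time passes only in rows, so rows that repeat a pose let the fingers close. It gives the time, the measured TCP pose, the force and the opening at its end, in the units of the state.
- ctrl.observe(): the state, without advancing time (a new reading comes with each control period).
- ctrl.read_camera(name): name is "side" or "top" or "wrist"; returns the picture (480x640x3 uint8, red, green, blue); there is no depth.
- ctrl.get_calibration(name): a dict with "fx", "fy", "cx", "cy" (pixels), "R" (3x3) and "t" (3): a world point X has camera coordinates R X + t; the wrist camera has in their place "T_tool_cam" (4x4, takes a point from camera to tool coordinates, whose origin is the TCP and whose axes are the tool frame's). Camera axes: x right, y down, z forward; pixel columns grow to the right and rows downward; lengths in m; the calibration is good to about 2 mm. The wrist camera is an equidistant fisheye: a pixel r from the principal point sees the ray r / f radians off the axis. A picture is of the moment at which its call begins: read the wrist's pose just before it. get_calibration takes no time and is no camera call.
- ctrl.hand_in(): hands the job in, once; it reports no verdict.
The state is a dict: "t": time; "joints": joint angles; "dq": joint speeds; "effort": joint torques, N m; "tcp_pos": TCP position; "tcp_rot": TCP orientation; "contact_force": force on the tool from outside, world axes, zero at the start; "moment": the same for the moment, N m; "width": finger opening in m.
Only numpy, scipy, OpenCV 4.12 (cv2) and the standard library are available. Lean on these libraries where they do the work, as an engineer would, in place of code of your own. Each camera call takes 0.05 s, during which the arm holds its last target.

## Working session

There is one attempt and no reset: what is moved stays moved. The work goes in short steps, Python scripts to look and compute and a tool call to move; the robot and the scene stay as the last step left them, time stands still between calls to the robot, and variables do not carry over. Pictures are saved under pics/ and viewed, and the job is handed in when it is done.

Besides the shell and the picture viewer there is one more tool, called after "Call:" by a JSON object that holds its "name" and its "arguments". servo_tool: Moves the arm, as the interface text tells. Its arguments: {"type":"object","properties":{"hand":{"type":"array","items":{"type":"number"}},"translation":{"type":"array","items":{"type":"array","items":{"type":"number"}}},"turn":{"type":"array","items":{"type":"number"}},"squeeze":{"type":"number"}},"required":["hand","translation","turn"]}

```bash
ls; mkdir -p pics; python3 - <<'E'
from cell import ctrl
import cv2,numpy as np
s=ctrl.observe()
print(s)
for n in ["top","side"]:
    im=ctrl.read_camera(n); cv2.imwrite(f"pics/{n}0.png",im[:,:,::-1])
    print(n,ctrl.get_calibration(n))
print(ctrl.get_calibration("wrist"))
E
```

```text
pics
{'t': 0.0, 'joints': array([ 1.22739098,  0.3328784 , -0.06468104,  1.46093732,  0.02158847,
        1.34994834, -0.08852356]), 'dq': array([-0.00121554, -0.00054868, -0.00086951, -0.00011669,  0.00055411,
       -0.00026309,  0.00212082]), 'effort': array([ 5.70549000e-04, -6.23254108e+01,  2.46119028e-02, -3.89883077e+01,
       -6.15100167e-02,  4.01715073e-02,  1.42211047e-04]), 'tcp_pos': array([ 0.19694033, -0.59273516,  0.22175175]), 'tcp_rot': array([-0.69792469, -0.11343909,  0.69813691, -0.11241686]), 'contact_force': array([ 0.29389131, -0.26212792, -0.59191683]), 'moment': array([-0.00384175,  0.08265846,  0.04432601]), 'width': 0.08689646770872365}
top {'fx': 512.4775987790613, 'fy': 512.4775987790613, 'cx': 319.9509594416643, 'cy': 240.53442174955137, 'R': array([[ 0.00371742, -0.99999167,  0.00168778],
       [-0.99673461, -0.00384144, -0.0806558 ],
       [ 0.08066161, -0.00138243, -0.99674059]]), 't': array([0.08224671, 0.63088912, 1.28086922])}
side {'fx': 603.9417173707548, 'fy': 603.9417173707548, 'cx': 322.7423474505392, 'cy': 236.6455638151897, 'R': array([[-0.98906728, -0.14521496,  0.02566183],
       [-0.09283639,  0.477959  , -0.87346242],
       [ 0.11457451, -0.86629545, -0.48621484]]), 't': array([0.61749339, 0.08749894, 1.47068563])}
{'fx': 371.64829954431775, 'fy': 371.64829954431775, 'cx': 314.27418535957463, 'cy': 244.10729878362747, 'T_tool_cam': array([[-4.07607593e-04, -2.44941555e-01,  9.69537760e-01,
        -1.62211365e-01],
       [ 9.99999343e-01,  9.38658048e-04,  6.57554263e-04,
         3.67965027e-04],
       [-1.07112679e-03,  9.69537391e-01,  2.44941012e-01,
        -6.55967921e-02],
       [ 0.00000000e+00,  0.00000000e+00,  0.00000000e+00,
         1.00000000e+00]])}
```

View pics/top0.png

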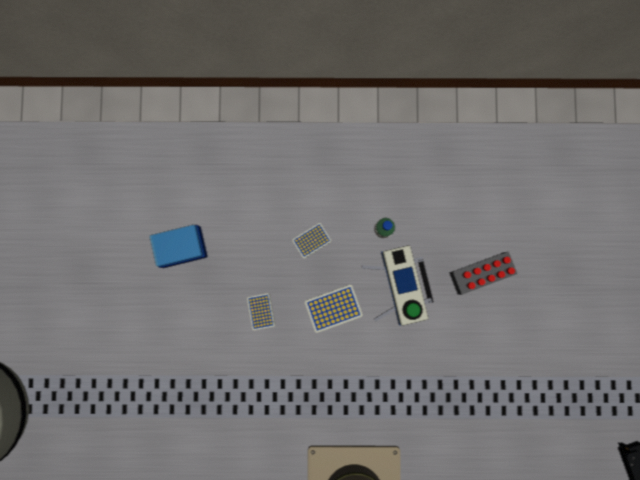

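View pics/side0.png

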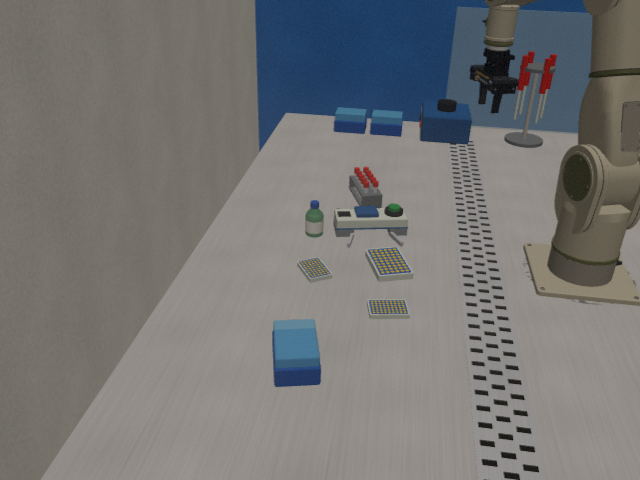

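The top view shows the largest plate at about (334,309), the bridge at (405,285) with the button at (413,310), and the stop at (427,281). The two smaller plates are look-alikes. I'll enlarge this region.

```bash
python3 - <<'E'
import cv2
im=cv2.imread("pics/top0.png")
c=im[235:345,290:450]
cv2.imwrite("pics/top0c.png",cv2.resize(c,None,fx=5,fy=5,interpolation=cv2.INTER_CUBIC))
im=cv2.imread("pics/side0.png")
c=im[190:310,300:450]
cv2.imwrite("pics/side0c.png",cv2.resize(c,None,fx=5,fy=5,interpolation=cv2.INTER_CUBIC))
E
```

```text
(no output)
```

View pics/top0c.png

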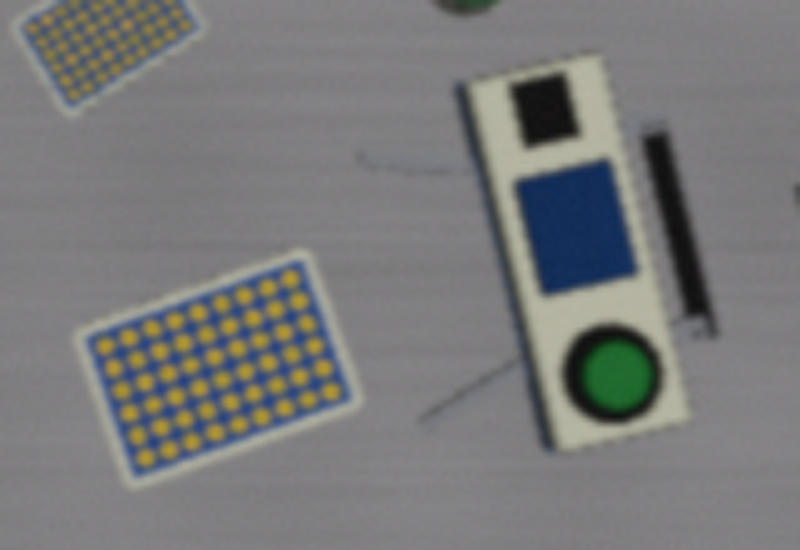

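View pics/side0c.png

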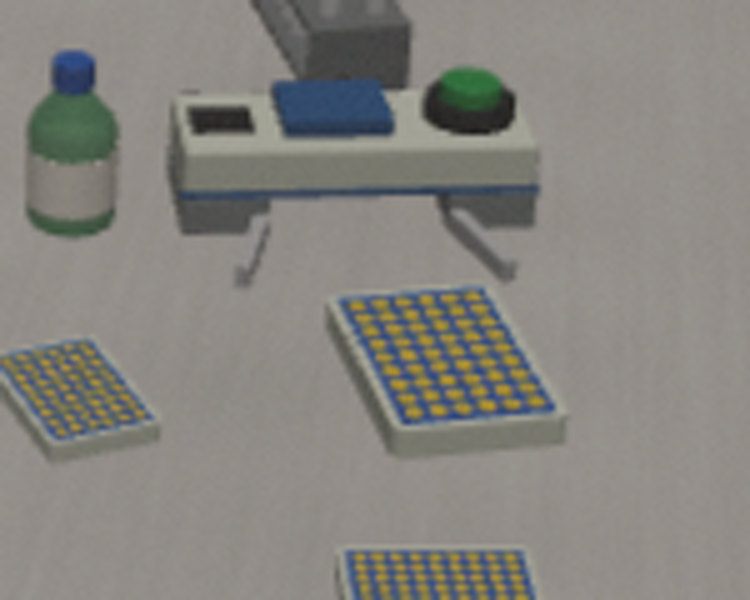

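In the enlarged top crop (5×, offset 290,235):
- Plate corners are at about (75,332), (308,246), (364,404) and (131,490).
- Bridge-top corners are at (468,84), (602,52), (690,418) and (552,450).
- The button centre is at (619,377).
- The guide tips are at (360,157) and (422,422).

```bash
cat > h.py <<'E'
import numpy as np, cv2
from cell import ctrl
from scipy.optimize import least_squares
from scipy.spatial.transform import Rotation as Rn
def bp(cam,uv,z):
    k=ctrl.get_calibration(cam); R=k["R"];t=k["t"]
    d=R.T@np.array([(uv[0]-k["cx"])/k["fx"],(uv[1]-k["cy"])/k["fy"],1]); C=-R.T@t
    return (C+d*(z-C[2])/d[2])
def prj(cam,X):
    k=ctrl.get_calibration(cam); c=np.asarray(X)@k["R"].T+k["t"]
    return np.c_[k["fx"]*c[:,0]/c[:,2]+k["cx"],k["fy"]*c[:,1]/c[:,2]+k["cy"]]
def fit(P,M): # M model (x,y) -> world 2d
    P=np.asarray(P)[:,:2];M=np.asarray(M)
    f=lambda p:(np.c_[np.cos(p[2])*M[:,0]-np.sin(p[2])*M[:,1]+p[0],np.sin(p[2])*M[:,0]+np.cos(p[2])*M[:,1]+p[1]]-P).ravel()
    r=least_squares(f,[P[:,0].mean(),P[:,1].mean(),0.2]); return r.x,np.round(r.fun*1000,1)
E
python3 - <<'E'
from h import *
cr=lambda a:(290+(a[0]+.5)/5-.5,235+(a[1]+.5)/5-.5)
pl=[bp("top",cr(a),.016) for a in [(75,332),(308,246),(364,404),(131,490)]]
# left=+y, up=+x
print("plate",fit(pl,[(.043,.064),(.043,-.064),(-.043,-.064),(-.043,.064)]))
br=[bp("top",cr(a),.05) for a in [(468,84),(602,52),(690,418),(552,450)]]
p,r=fit(br,[(.095,.035),(.095,-.035),(-.095,-.035),(-.095,.035)]);print("br",p,r)
for a,z in [((619,377),.066),((360,157),.012),((422,422),.012),((656,133),.012),((700,315),.012)]:
    w=bp("top",cr(a),z);d=w[:2]-p[:2];c,s=np.cos(p[2]),np.sin(p[2]);print(w,np.round([c*d[0]+s*d[1],-s*d[0]+c*d[1]],4))
cs=lambda a:(300+(a[0]+.5)/5-.5,190+(a[1]+.5)/5-.5)
# side crop
for a,z in [((335,302),.016),((487,287),.016),((567,416),.016),((392,432),.016)]: print("side pl",bp("side",cs(a),z))
print(np.array(pl))
for a,z in [((178,97),.05),((178,155),.05),((540,150),.05),((470,80),.066)]: print("side br",bp("side",cs(a),z))
print(np.array(br))
E
```

```text
plate (array([0.45914078, 0.04951205, 0.35153215]), array([ 0.6,  1.3,  0.6, -0.3, -0.3, -1.6, -0.8,  0.5]))
br [ 0.51959966 -0.12741434  0.22392949] [ 2.5  1.2  1.7  0.  -2.3 -0.5 -1.9 -0.7]
[ 0.45787907 -0.1442797   0.066     ] [-0.0639 -0.0027]
[ 0.56653175 -0.02246768  0.012     ] [0.0691 0.0919]
[ 0.43190928 -0.05363688  0.012     ] [-0.0691  0.0914]
[ 0.57942082 -0.17453021  0.012     ] [ 0.0479 -0.0592]
[ 0.4865662  -0.19587509  0.012     ] [-0.0474 -0.0594]
side pl [0.51174291 0.01534714 0.016     ]
side pl [ 0.43720239 -0.01419458  0.016     ]
side pl [0.39524052 0.1008942  0.016     ]
side pl [0.47569007 0.13008036 0.016     ]
[[ 0.47692037  0.12308484  0.016     ]
 [ 0.52094522  0.00451811  0.016     ]
 [ 0.44114086 -0.02381141  0.016     ]
 [ 0.39755666  0.09425666  0.016     ]]
side br [ 0.6106044  -0.12902013  0.05      ]
side br [ 0.60199373 -0.06198304  0.05      ]
side br [ 0.41585833 -0.10448768  0.05      ]
side br [ 0.45571216 -0.14807242  0.066     ]
[[ 0.6019718  -0.07336867  0.05      ]
 [ 0.61825171 -0.14047708  0.05      ]
 [ 0.43704034 -0.18208942  0.05      ]
 [ 0.42113479 -0.11372222  0.05      ]]
```

```bash
cat >> h.py <<'E'
def go(target_xy,z,yaw=None):
    """needed shift in tool axes; yaw = world heading (rad) wanted for tool z axis"""
    s=ctrl.observe();R=Rn.from_quat(s["tcp_rot"]).as_matrix()
    d=np.array([*target_xy,z])-s["tcp_pos"]
    cur=np.arctan2(R[1,2],R[0,2])
    o=np.round(R.T@d,4)
    t=None
    if yaw is not None:
        # turn about tool x by +a
        a=np.deg2rad(1);Rz=R@Rn.from_rotvec([a,0,0]).as_matrix();sg=np.sign(np.sin(np.arctan2(Rz[1,2],Rz[0,2])-cur))
        t=np.rad2deg(sg*((yaw-cur+np.pi)%(2*np.pi)-np.pi))
    return o,t
E
python3 - <<'E'
from h import *
s=ctrl.observe();R=Rn.from_quat(s["tcp_rot"]).as_matrix();print(R.round(3))
print(bp("top",(248,296),.01),bp("top",(273,326),.01),bp("top",(206,258),.06),bp("top",(152,240),.06))
th=.3515
rear=np.array([.4591,.0495])+.064*np.array([-np.sin(th),np.cos(th)])
back=rear+.045*np.array([-np.sin(th),np.cos(th)])
hd=th-np.pi/2
print(rear,back)
print(go((.5,-.3),.25,hd),go((.45,.0),.25),go(back,.2))
E
```

```text
[[-0.     0.315 -0.949]
 [ 0.001 -0.949 -0.315]
 [-1.    -0.001  0.   ]]
[0.48887163 0.26799989 0.01      ] [0.4131921  0.20326345 0.01      ] [0.58334615 0.36637696 0.06      ] [0.62749882 0.50121714 0.06      ]
[0.43706439 0.10958687] [0.42157059 0.15183545]
(array([-0.028 , -0.1823, -0.3799]), np.float64(-91.75434360385934)) (array([-0.0276, -0.4828, -0.4271]), None) (array([ 0.0226, -0.6357, -0.448 ]), None)
```

Call:
{"name": "servo_tool", "arguments": {"hand": [0.5, 0.5, 0.5, 0.5, 0.5, 0.5, 0.5, 0.5, 0.5, 0.5, 0.5, 0.5], "translation": [[-0.01, -0.02, -0.04], [-0.02, -0.045, -0.09], [-0.028, -0.07, -0.14], [-0.028, -0.09, -0.19], [-0.028, -0.12, -0.24], [-0.028, -0.145, -0.29], [-0.028, -0.165, -0.34], [-0.028, -0.19, -0.38], [-0.028, -0.24, -0.4], [-0.028, -0.29, -0.41], [-0.028, -0.34, -0.415], [-0.028, -0.39, -0.42]], "turn": [-5, -13, -21, -29, -37, -45, -53, -61, -69, -77, -85, -92]}}

```text
t: 1.6
tcp_pos: [0.4719, -0.0886, 0.25]
tcp_rot: [0.402, 0.582, -0.402, 0.581]
contact_force: [0.7, -0.1, 0.7]
width: 0.0437
```

```bash
python3 - <<'E'
from h import *
s=ctrl.observe();print(s["joints"].round(2),s["tcp_pos"],s["width"])
print(go((.4216,.1518),.12,.3515-np.pi/2))
im=ctrl.read_camera("wrist");cv2.imwrite("pics/w1.png",im[:,:,::-1])
E
```

```text
[ 0.71  0.03 -0.62  1.76  0.02  1.36  0.44] [ 0.47189977 -0.08862961  0.25000273] 0.04366357115978626
(array([ 0.1303,  0.0377, -0.2426]), np.float64(0.49933976086766085))
```

Call:
{"name": "servo_tool", "arguments": {"hand": [0.5, 0.5, 0.5, 0.5, 0.5, 0.5, 0.5], "translation": [[0.01, 0.007, -0.045], [0.03, 0.015, -0.095], [0.05, 0.022, -0.145], [0.07, 0.03, -0.195], [0.09, 0.038, -0.243], [0.1, 0.038, -0.243], [0.1, 0.038, -0.243]], "turn": [0, 0, 0, 0.5, 0.5, 0.5, 0.5]}}

```text
t: 2.52
tcp_pos: [0.4176, 0.1581, 0.1504]
tcp_rot: [0.401, 0.584, -0.401, 0.581]
contact_force: [0.1, -0.1, -0.4]
width: 0.0437
```

```bash
python3 - <<'E'
from h import *
s=ctrl.observe();print(s["joints"].round(2),s["tcp_pos"],s["tcp_rot"],s["width"])
im=ctrl.read_camera("wrist");cv2.imwrite("pics/w2.png",im[:,:,::-1])
im=ctrl.read_camera("top");cv2.imwrite("pics/top2.png",im[:,:,::-1])
E
```

```text
[ 0.44  0.06 -0.91  1.96  0.05  1.15 -0.12] [0.41757895 0.15805875 0.15043815] [ 0.40120782  0.58350236 -0.40099062  0.5811745 ] 0.043700211625298725
```

View pics/w2.png

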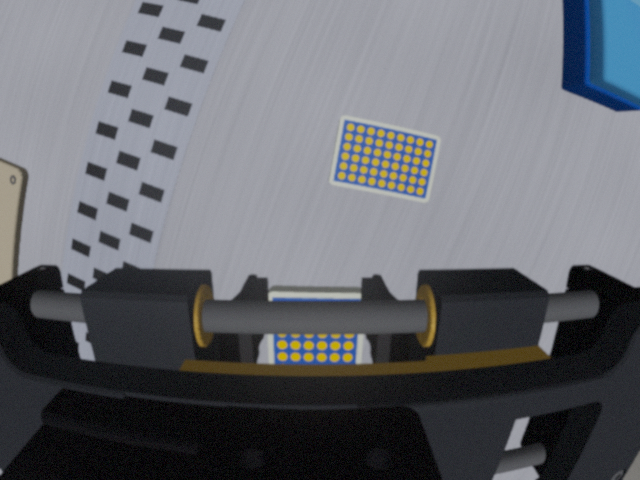

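View pics/w1.png

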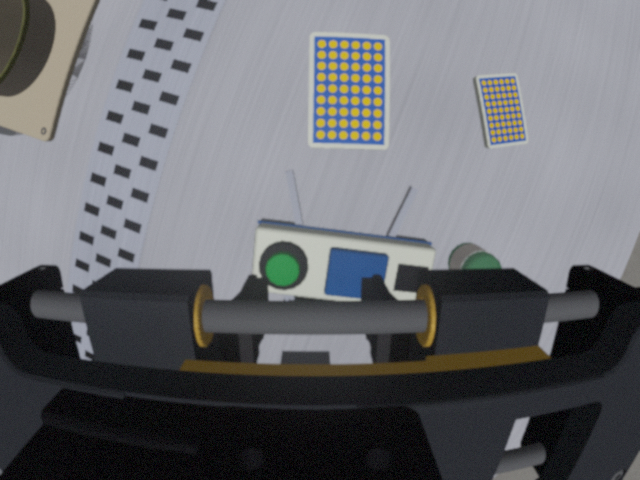

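w1 shows the big plate at (308–390, 33–149), square to the tool axes, and the bridge entry edge from (258,225) to (433,243). w2 shows the plate's rear end below the fingers at (317,290). I'll refine from a w1 crop.

```bash
python3 - <<'E'
import cv2
im=cv2.imread("pics/w1.png")
cv2.imwrite("pics/w1a.png",cv2.resize(im[20:160,290:410],None,fx=4,fy=4,interpolation=cv2.INTER_CUBIC))
cv2.imwrite("pics/w1b.png",cv2.resize(im[160:310,245:445],None,fx=4,fy=4,interpolation=cv2.INTER_CUBIC))
E
```

```text
(no output)
```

View pics/w1a.png

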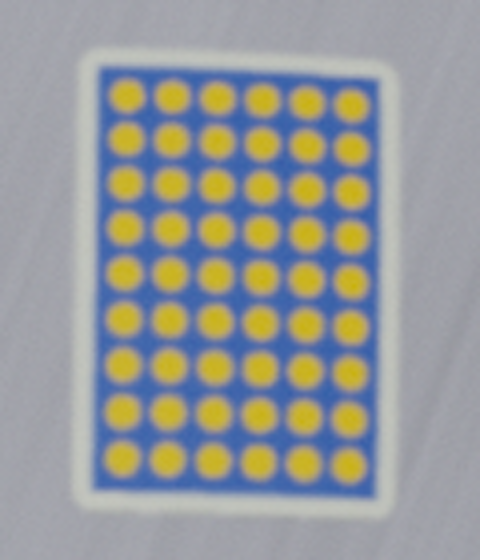

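View pics/w1b.png

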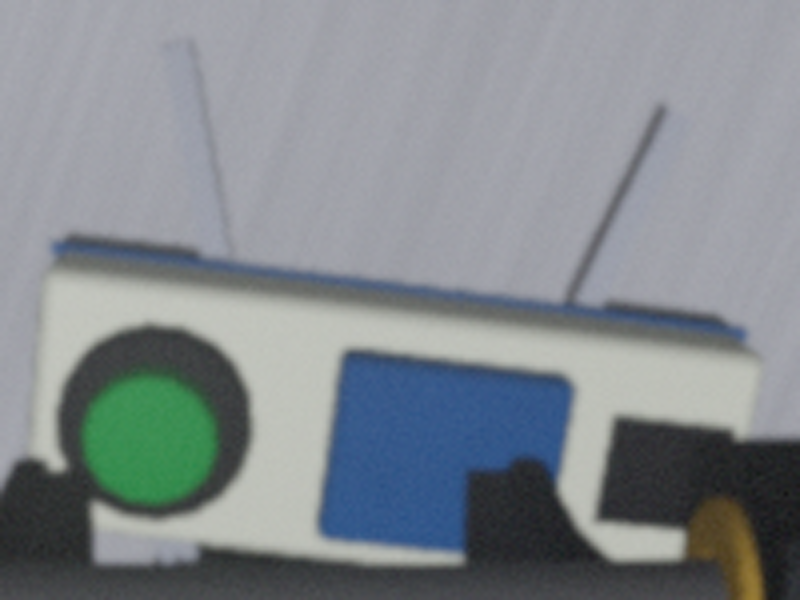

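```bash
cat >> h.py <<'E'
def bw(uv,z,pos,quat):
    k=ctrl.get_calibration("wrist");T=k["T_tool_cam"]
    a=np.array([uv[0]-k["cx"],uv[1]-k["cy"]])/k["fx"];th=np.hypot(*a)
    d=np.array([*(a/th*np.sin(th)),np.cos(th)]);R=Rn.from_quat(quat).as_matrix()
    C=R@T[:3,3]+np.array(pos);d=R@T[:3,:3]@d
    return C+d*(z-C[2])/d[2]
E
python3 - <<'E'
from h import *
P=(.4719,-.0886,.25);Q=(.402,.582,-.402,.581)
ca=lambda a:(290+(a[0]+.5)/4-.5,20+(a[1]+.5)/4-.5)
cb=lambda a:(245+(a[0]+.5)/4-.5,160+(a[1]+.5)/4-.5)
pl=[bw(ca(a),.016,P,Q) for a in [(80,46),(400,62),(392,520),(72,508)]]
print(np.round(pl,4));print(fit(pl,[(-.043,.064),(.043,.064),(.043,-.064),(-.043,-.064)]))
for a,z in [((50,265),.05),((763,352),.05),((150,438),.066),((342,350),.062),((573,380),.062),((320,532),.062),((190,40),.012),((662,104),.012)]:
    w=bw(cb(a),z,P,Q)
    d=w[:2]-[.5196,-.1274];c,s=np.cos(.2239),np.sin(.2239);print(w.round(4),np.round([c*d[0]+s*d[1],-s*d[0]+c*d[1]],4))
E
```

```text
[[ 0.3952  0.0966  0.016 ]
 [ 0.4763  0.1256  0.016 ]
 [ 0.5191  0.0046  0.016 ]
 [ 0.4386 -0.0239  0.016 ]]
(array([0.4572812 , 0.05074649, 0.34242648]), array([ 0.1,  0. , -0. , -0.2,  0.2,  0.3, -0.3, -0.1]))
[ 0.4195 -0.1152  0.05  ] [-0.0949  0.0342]
[ 0.5993 -0.0712  0.05  ] [0.0902 0.0371]
[ 0.4578 -0.1436  0.066 ] [-0.0639 -0.002 ]
[ 0.4942 -0.107   0.062 ] [-0.0203  0.0255]
[ 0.5507 -0.0938  0.062 ] [0.0378 0.0258]
[ 0.5064 -0.1532  0.062 ] [-0.0186 -0.0222]
[ 0.4316 -0.0528  0.012 ] [-0.0692  0.0922]
[ 0.5581 -0.022   0.012 ] [0.061  0.0942]
```

```bash
cat >> h.py <<'E'
IM=np.array([.5177,-.1278]);IY=.228
def i2w(x,y): c,s=np.cos(IY),np.sin(IY); return IM+[c*x-s*y,s*x+c*y]
def w2i(w): d=np.asarray(w)[:2]-IM;c,s=np.cos(IY),np.sin(IY); return np.array([c*d[0]+s*d[1],-s*d[0]+c*d[1]])
def st():
    s=ctrl.observe();R=Rn.from_quat(s["tcp_rot"]).as_matrix()
    h=np.arctan2(R[1,2],R[0,2])+np.pi/2
    print("t",round(s["t"],2),"tcp",s["tcp_pos"].round(4),"imager",w2i(s["tcp_pos"]).round(4),"yaw rel",round(np.rad2deg(h-IY),2),"F",s["contact_force"].round(1),"w",round(s["width"],4))
    return s
E
python3 - <<'E'
from h import *
st();th=.342
b=np.array([.4573,.0507])+.0885*np.array([-np.sin(th),np.cos(th)])
print(b,go(b,.005,th-np.pi/2),go(b,.005+0.05))
E
```

```text
t 2.62 tcp [0.4184 0.1577 0.1513] imager [-0.0322  0.3005] yaw rel 7.72 F [ 0.9 -0.3 -0.5] w 0.0434
[0.42761958 0.13407459] (array([0.1463, 0.0002, 0.0257]), np.float64(1.1900089538533445)) (array([0.0963, 0.0002, 0.0256]), None)
```

Call:
{"name": "servo_tool", "arguments": {"hand": [0.5, 0.5, 0.5, 0.5, 0.5, 0.5, 0.5, 0.5], "translation": [[0.03, 0, 0.005], [0.06, 0, 0.01], [0.09, 0, 0.015], [0.115, 0, 0.02], [0.13, 0, 0.02], [0.14, 0, 0.02], [0.145, 0, 0.02], [0.145, 0, 0.02]], "turn": [1.2, 1.2, 1.2, 1.2, 1.2, 1.2, 1.2, 1.2]}}

```text
t: 3.62
tcp_pos: [0.4255, 0.1395, 0.0065]
tcp_rot: [0.408, 0.578, -0.407, 0.577]
contact_force: [0.4, 0.0, 0.9]
width: 0.0434
```

```bash
python3 - <<'E'
from h import *
st()
im=ctrl.read_camera("top");cv2.imwrite("pics/top3.png",cv2.resize(im[235:345,270:430,::-1],None,fx=5,fy=5,interpolation=cv2.INTER_CUBIC))
im=ctrl.read_camera("side");cv2.imwrite("pics/side3.png",cv2.resize(im[150:310,300:500,::-1],None,fx=4,fy=4,interpolation=cv2.INTER_CUBIC))
E
```

```text
t 3.62 tcp [0.4255 0.1395 0.0065] imager [-0.0294  0.2812] yaw rel 6.53 F [0.4 0.  0.9] w 0.0434
```

View pics/side3.png

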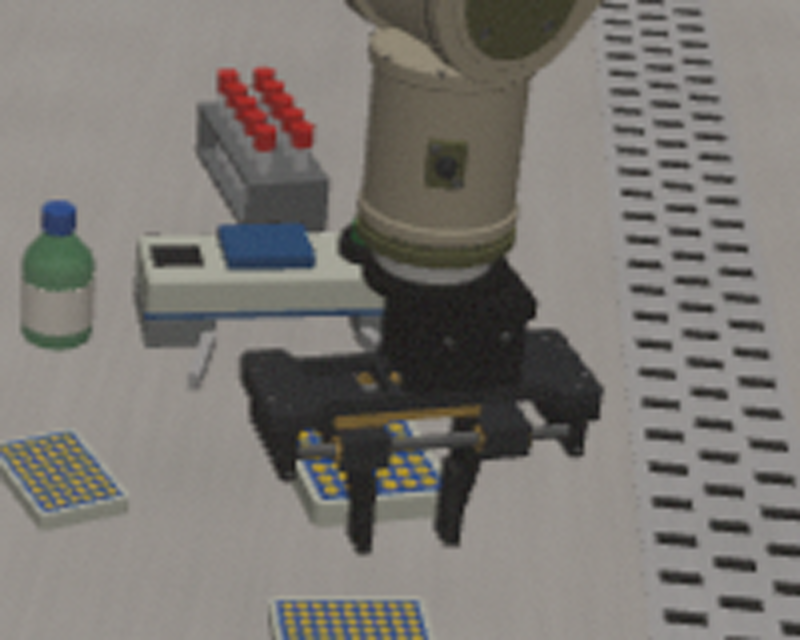

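View pics/top3.png

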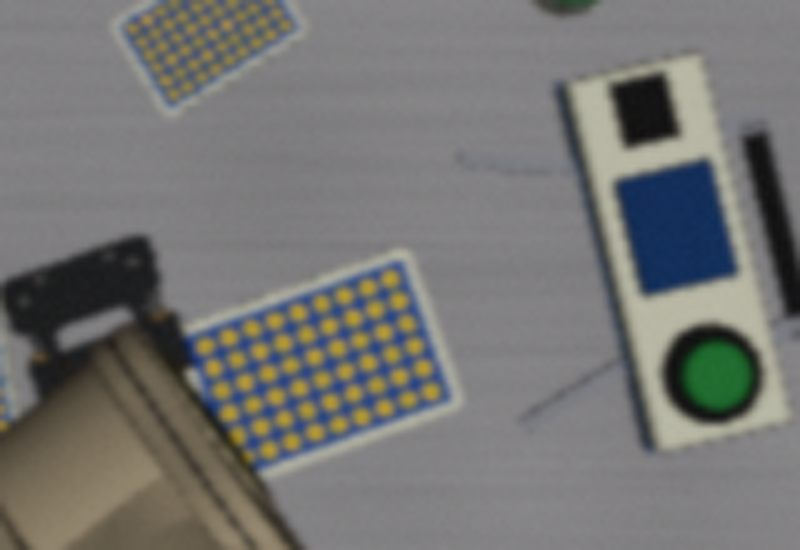

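Call:
{"name": "servo_tool", "arguments": {"hand": [0.5, 0.5, 0.5, 0.5, 0.5, 0.5, 0.5, 0.5, 0.5, 0.5, 0.5, 0.5], "translation": [[0.0, 0, 0.01], [0, 0, 0.018], [0, 0, 0.022], [0, 0.001, 0.027], [0, 0.002, 0.032], [0, 0.003, 0.037], [0, 0.004, 0.042], [0, 0.005, 0.047], [0, 0.006, 0.052], [0, 0.007, 0.057], [0, 0.008, 0.062], [0, 0.009, 0.067]], "turn": [0, 0, 0, 0, 0, 0, 0, 0, 0, 0, 0, 0]}}

```text
t: 5.22
tcp_pos: [0.4569, 0.0791, 0.0067]
tcp_rot: [0.408, 0.578, -0.407, 0.577]
contact_force: [-0.9, 1.5, 0.9]
width: 0.0433
```

```bash
python3 - <<'E'
from h import *
st()
im=ctrl.read_camera("top");cv2.imwrite("pics/top4.png",cv2.resize(im[235:345,290:450,::-1],None,fx=5,fy=5,interpolation=cv2.INTER_CUBIC))
E
```

```text
t 5.22 tcp [0.4569 0.0791 0.0067] imager [-0.0125  0.2153] yaw rel 6.53 F [-0.9  1.5  0.9] w 0.0433
```

View pics/top4.png

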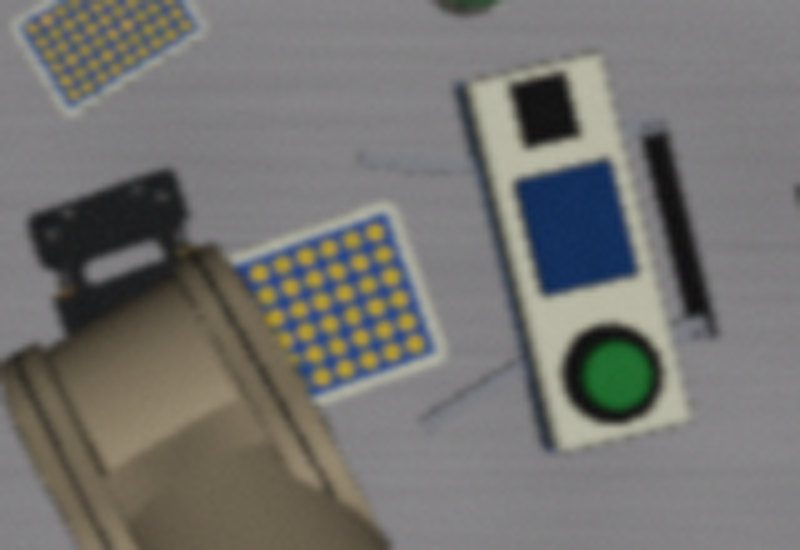

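Front-edge corners are now at crop (391,200) and (447,356). The plate is following the fingers.

```bash
cat >> h.py <<'E'
def front(a,b,ox=290,oy=235):
    A,B=[bp("top",(ox+(q[0]+.5)/5-.5,oy+(q[1]+.5)/5-.5),.016)[:2]-[.0018,-.0012] for q in (a,b)]
    th=np.arctan2(*(A-B)[::-1]);m=(A+B)/2;c=m+.064*np.array([-np.sin(th),np.cos(th)])
    print("len",np.linalg.norm(A-B),"front",w2i(m),"centre",w2i(c),"yaw",np.rad2deg(th-IY))
E
python3 -c "
from h import *
front((308,246),(364,404));front((391,200),(447,356))"
```

```text
len 0.08468351348052179 front [-0.01048431  0.12495695] centre [-0.01770797  0.18854797] yaw 6.48076903823457
len 0.08389976856166244 front [0.00328263 0.07828795] centre [-0.00402314  0.1418696 ] yaw 6.554757423327163
```

Call:
{"name": "servo_tool", "arguments": {"hand": [0.5, 0.5, 0.5, 0.5, 0.5, 0.5, 0.5, 0.5, 0.5], "translation": [[0, 0.001, 0.005], [0, 0.002, 0.01], [0, 0.003, 0.015], [0, 0.004, 0.02], [0, 0.005, 0.025], [0, 0.0065, 0.03], [0, 0.0075, 0.034], [0, 0.0085, 0.0385], [0, 0.0085, 0.0385]], "turn": [0.8, 1.6, 2.4, 3.2, 4.0, 4.8, 5.6, 6.5, 6.5]}}

```text
t: 6.4
tcp_pos: [0.4782, 0.0445, 0.0065]
tcp_rot: [0.441, 0.554, -0.44, 0.553]
contact_force: [0.3, 0.3, -0.2]
width: 0.0437
```

```bash
python3 - <<'E'
from h import *
st()
im=ctrl.read_camera("top");cv2.imwrite("pics/top5.png",cv2.resize(im[235:345,290:450,::-1],None,fx=5,fy=5,interpolation=cv2.INTER_CUBIC))
E
```

```text
t 6.4 tcp [0.4782 0.0445 0.0065] imager [0.0005 0.1768] yaw rel -0.06 F [ 0.3  0.3 -0.2] w 0.0437
```

View pics/top5.png

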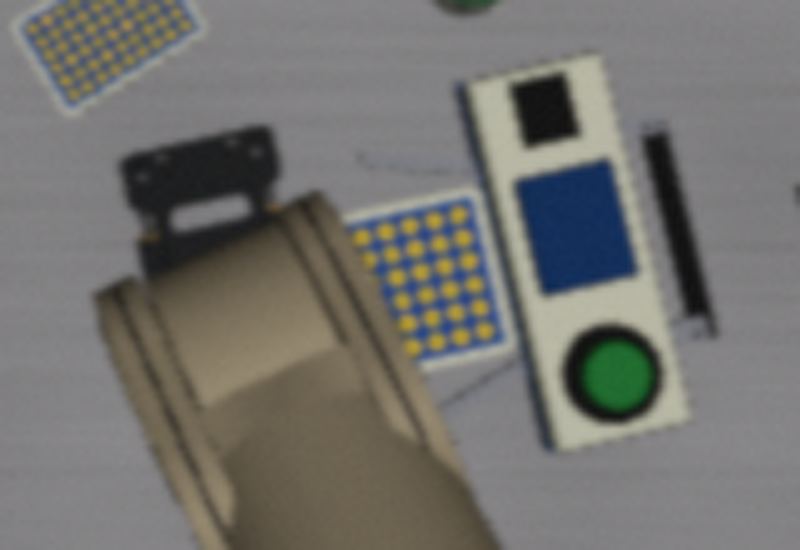

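Front-edge corners are at about (475,186) and (511,346). The front is square to the bridge entry and between the guides.

```bash
python3 -c "
from h import *
front((475,186),(511,346))"
```

```text
len 0.08308768914472094 front [0.00081838 0.04008499] centre [0.00160367 0.10408017] yaw -0.7030393290528859
```

Call:
{"name": "servo_tool", "arguments": {"hand": [0.5, 0.5, 0.5, 0.5, 0.5, 0.5, 0.5, 0.5, 0.5, 0.5, 0.5, 0.5], "translation": [[0, 0, 0.005], [0, 0, 0.01], [0, 0, 0.016], [0, 0, 0.022], [0, 0, 0.028], [0, 0, 0.034], [0, 0, 0.04], [0, 0, 0.046], [0, 0, 0.052], [0, 0, 0.058], [0, 0, 0.064], [0, 0, 0.07]], "turn": [0, 0, 0, 0, 0, 0, 0, 0, 0, 0, 0, 0]}}

```text
t: 7.95
tcp_pos: [0.494, -0.0239, 0.0064]
tcp_rot: [0.441, 0.554, -0.44, 0.553]
contact_force: [0.6, 2.1, 1.6]
width: 0.0433
```

```bash
python3 - <<'E'
from h import *
st()
E
```

```text
t 7.95 tcp [ 0.494  -0.0239  0.0064] imager [0.0004 0.1066] yaw rel -0.03 F [0.6 2.1 1.6] w 0.0433
```

Call:
{"name": "servo_tool", "arguments": {"hand": [0.5, 0.5, 0.5, 0.5, 0.5, 0.5, 0.5, 0.5, 0.5], "translation": [[0, 0, 0.003], [0, 0, 0.006], [0, 0, 0.009], [0, 0, 0.012], [0, 0, 0.014], [0, 0, 0.016], [0, 0, 0.018], [0, 0, 0.019], [0, 0, 0.019]], "turn": [0, 0, 0, 0, 0, 0, 0, 0, 0]}}

```text
t: 9.07
tcp_pos: [0.4982, -0.0426, 0.0063]
tcp_rot: [0.441, 0.554, -0.44, 0.553]
contact_force: [0.1, -0.0, 0.0]
width: 0.0433
```

```bash
python3 - <<'E'
from h import *
st()
E
```

```text
t 9.07 tcp [ 0.4982 -0.0426  0.0063] imager [0.0003 0.0874] yaw rel -0.04 F [ 0.1 -0.   0. ] w 0.0433
```

Call:
{"name": "servo_tool", "arguments": {"hand": [0.5, 0.5, 0.5, 0.5, 0.5], "translation": [[0, 0, 0.001], [0, 0, 0.002], [0, 0, 0.003], [0, 0, 0.004], [0, 0, 0.004]], "turn": [0, 0, 0, 0, 0]}}

```text
t: 9.7
tcp_pos: [0.4984, -0.0436, 0.0062]
tcp_rot: [0.44, 0.555, -0.439, 0.552]
contact_force: [-4.5, 11.0, 5.5]
width: 0.0435
```

```bash
python3 - <<'E'
from h import *
st()
E
```

```text
t 9.7 tcp [ 0.4984 -0.0436  0.0062] imager [0.0003 0.0863] yaw rel 0.07 F [-4.5 11.   5.5] w 0.0435
```

Call:
{"name": "servo_tool", "arguments": {"hand": [0.5, 0.5, 0.5, 0.5], "translation": [[0, 0, 0.004], [0, 0, 0.006], [0, 0, 0.007], [0, 0, 0.007]], "turn": [0, 0, 0, 0]}}

```text
t: 10.2
tcp_pos: [0.4984, -0.0439, 0.0061]
tcp_rot: [0.44, 0.559, -0.436, 0.551]
contact_force: [-9.2, 23.3, 12.1]
width: 0.0437
```

```bash
python3 - <<'E'
from h import *
st()
E
```

```text
t 10.2 tcp [ 0.4984 -0.0439  0.0061] imager [0.0002 0.0861] yaw rel 0.33 F [-9.2 23.3 12.1] w 0.0437
```

The plate is hard against the stop: 25 N with no further motion. Next I back off, rise, and look.

Call:
{"name": "servo_tool", "arguments": {"hand": [0.5, 0.5, 0.5, 0.5, 0.5, 0.5, 0.5, 0.5, 0.5, 0.5, 0.5], "translation": [[0, 0, -0.005], [0, 0, -0.015], [0, 0, -0.03], [-0.02, 0, -0.04], [-0.06, 0, -0.04], [-0.1, 0, -0.04], [-0.14, 0, -0.03], [-0.18, 0, 0.0], [-0.2, 0, 0.05], [-0.2, 0, 0.1], [-0.2, 0, 0.1]], "turn": [0, 0, 0, 0, 0, 0, 0, 0, 0, 0, 0]}}

```text
t: 11.58
tcp_pos: [0.5223, -0.1475, 0.2044]
tcp_rot: [0.442, 0.557, -0.438, 0.55]
contact_force: [0.4, 0.2, -1.0]
width: 0.0436
```

```bash
python3 - <<'E'
from h import *
s=st();print(s["tcp_pos"],s["tcp_rot"],s["joints"].round(2))
im=ctrl.read_camera("wrist");cv2.imwrite("pics/w6.png",im[:,:,::-1])
im=ctrl.read_camera("top");cv2.imwrite("pics/top6.png",cv2.resize(im[235:345,290:450,::-1],None,fx=5,fy=5,interpolation=cv2.INTER_CUBIC))
im=ctrl.read_camera("side");cv2.imwrite("pics/side6.png",cv2.resize(im[150:310,300:500,::-1],None,fx=4,fy=4,interpolation=cv2.INTER_CUBIC))
E
```

```text
t 11.57 tcp [ 0.5223 -0.1475  0.2044] imager [ 0.0001 -0.0202] yaw rel -0.04 F [ 0.4  0.2 -1. ] w 0.0436
[ 0.52233609 -0.14745882  0.20438224] [ 0.44185681  0.5572322  -0.43830918  0.54967253] [ 0.8   0.24 -0.69  1.67  0.14  1.3   0.31]
```

View pics/w6.png

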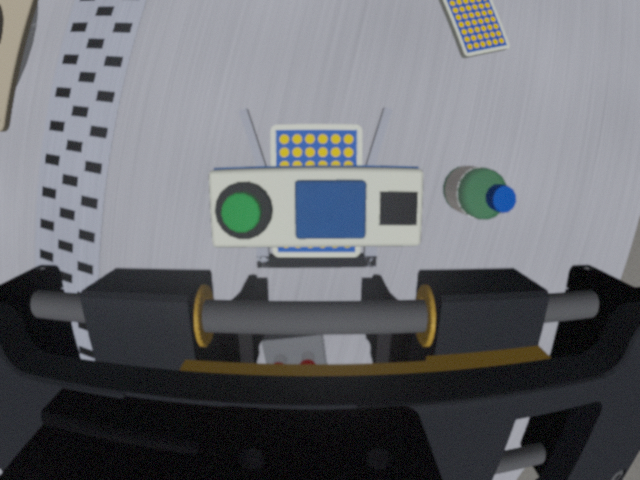

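View pics/top6.png

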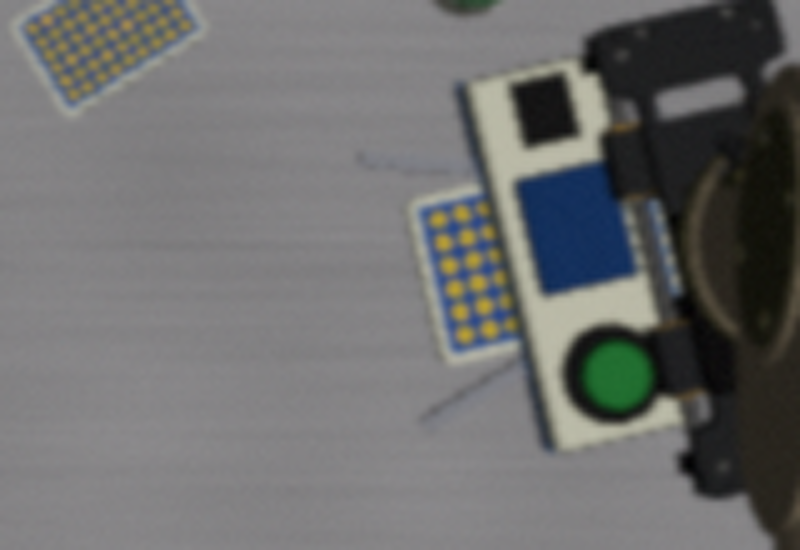

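View pics/side6.png

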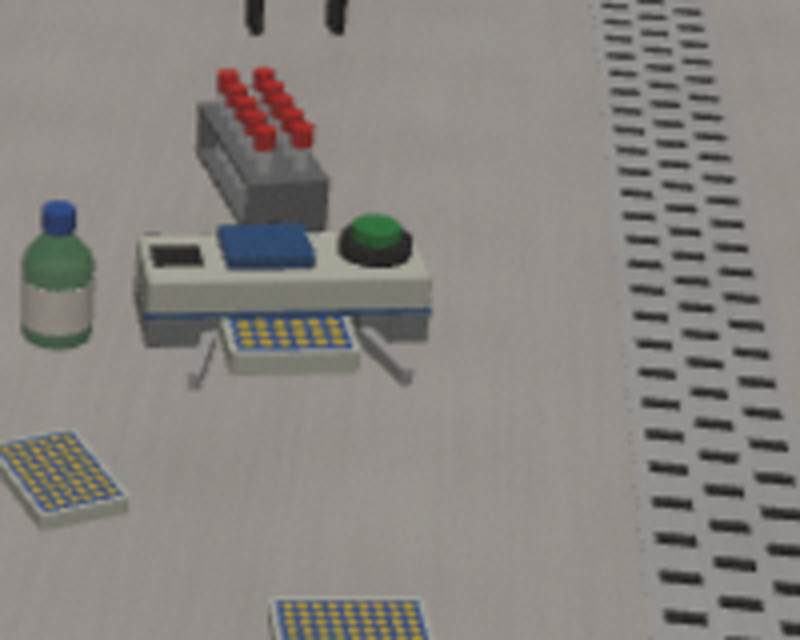

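w6 shows the plate's rear edge at y≈126 and its front edge at y≈257, meeting the stop bar from (258,262) to (375,262). It looks square. I'll measure it in a crop.

```bash
python3 - <<'E'
import cv2
im=cv2.imread("pics/w6.png")
cv2.imwrite("pics/w6c.png",cv2.resize(im[100:275,205:430],None,fx=3.5,fy=3.4,interpolation=cv2.INTER_CUBIC))
E
```

```text
(no output)
```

View pics/w6c.png

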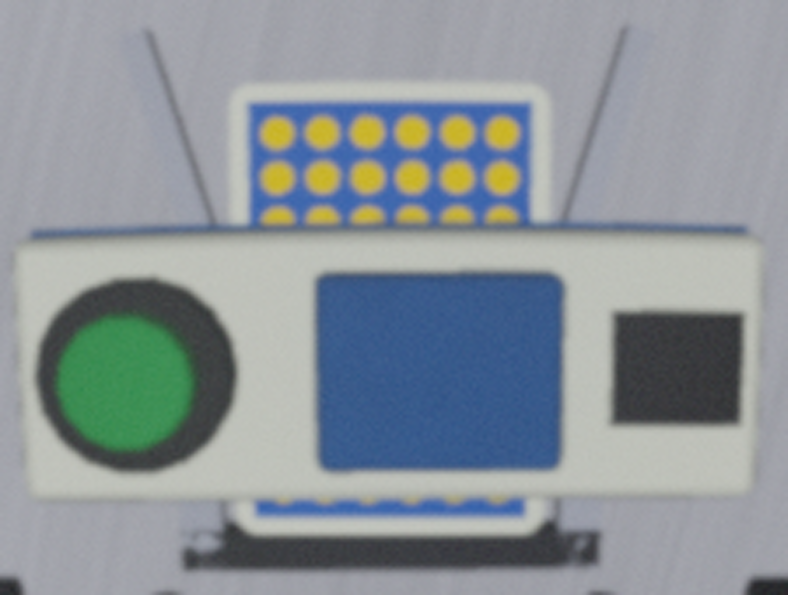

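```bash
python3 - <<'E'
from h import *
P=[0.52233609,-0.14745882,0.20438224];Q=[0.44185681,0.5572322,-0.43830918,0.54967253]
c=lambda a:(205+(a[0]+.5)/3.5-.5,100+(a[1]+.5)/3.4-.5)
br=[bw(c(a),.05,P,Q) for a in [(15,240),(763,238),(752,496),(30,497)]]
p,r=fit(br,[(-.095,.035),(.095,.035),(.095,-.035),(-.095,-.035)]);print(p,r)
pl=[bw(c(a),.016,P,Q) for a in [(230,83),(550,83),(555,537),(228,537)]]
q,r=fit(pl,[(-.043,.064),(.043,.064),(.043,-.064),(-.043,-.064)]);print(q,r)
def rel(w):
    d=np.array(w[:2])-p[:2];cc,s=np.cos(p[2]),np.sin(p[2]);return np.round([cc*d[0]+s*d[1],-s*d[0]+cc*d[1]],4)
print("plate rel",rel(q),np.rad2deg(q[2]-p[2]))
for z in (.06,.066,.072): print(z,rel(bw(c((125,382)),z,P,Q)),rel(bw(c((56,382)),z,P,Q)),rel(bw(c((194,382)),z,P,Q)))
print(rel(bw(c((137,374)),.055,P,Q)))
cc,s=np.cos(p[2]),np.sin(p[2]);b=p[:2]+[cc*-.062,s*-.062];print("button",b,go(b,.10,p[2]-np.pi/2))
E
```

```text
[ 0.51798619 -0.12753705  0.23189196] [-1.8  0.6  1.7  1.4  1.9 -0.5 -1.8 -1.6]
[ 0.51588211 -0.11743196  0.23129273] [ 0.1 -0.8  0.4 -0.5 -3.2  0.   2.8  1.3]
plate rel [0.0003 0.0103] -0.03433314607633766
0.06 [-0.0641 -0.002 ] [-0.0815 -0.0017] [-0.0472 -0.0022]
0.066 [-0.0629 -0.0011] [-0.0799 -0.0008] [-0.0462 -0.0013]
0.072 [-0.0617 -0.0002] [-0.0783  0.    ] [-0.0453 -0.0004]
[-0.0621 -0.0007]
button [ 0.45764572 -0.14178584] (array([ 0.1051, -0.0627, -0.014 ]), np.float64(0.1623601329152872))
```

The plate measures home: imager (0.3, 10.3) mm, 0.0°. Now the button: move over it with the fingers shut.

Call:
{"name": "servo_tool", "arguments": {"hand": [0, 0, 0, 0, 0, 0, 0, 0], "translation": [[0, -0.02, -0.005], [0, -0.04, -0.01], [0, -0.062, -0.014], [0.03, -0.063, -0.014], [0.06, -0.063, -0.014], [0.09, -0.063, -0.014], [0.105, -0.063, -0.014], [0.105, -0.063, -0.014]], "turn": [0, 0, 0, 0, 0, 0, 0, 0]}}

```text
t: 12.72
tcp_pos: [0.457, -0.1409, 0.0997]
tcp_rot: [0.44, 0.56, -0.436, 0.551]
contact_force: [0.6, 0.3, 0.8]
width: 0.0007
```

```bash
python3 - <<'E'
from h import *
s=st(); print(go((.4576,-.1418),.066))
im=ctrl.read_camera("side");cv2.imwrite("pics/side7.png",cv2.resize(im[150:310,300:500,::-1],None,fx=4,fy=4,interpolation=cv2.INTER_CUBIC))
E
```

```text
t 12.72 tcp [ 0.457  -0.1409  0.0997] imager [-0.0621  0.0009] yaw rel 0.46 F [0.6 0.3 0.8] w 0.0007
(array([0.0337, 0.0005, 0.0014]), None)
```

View pics/side7.png

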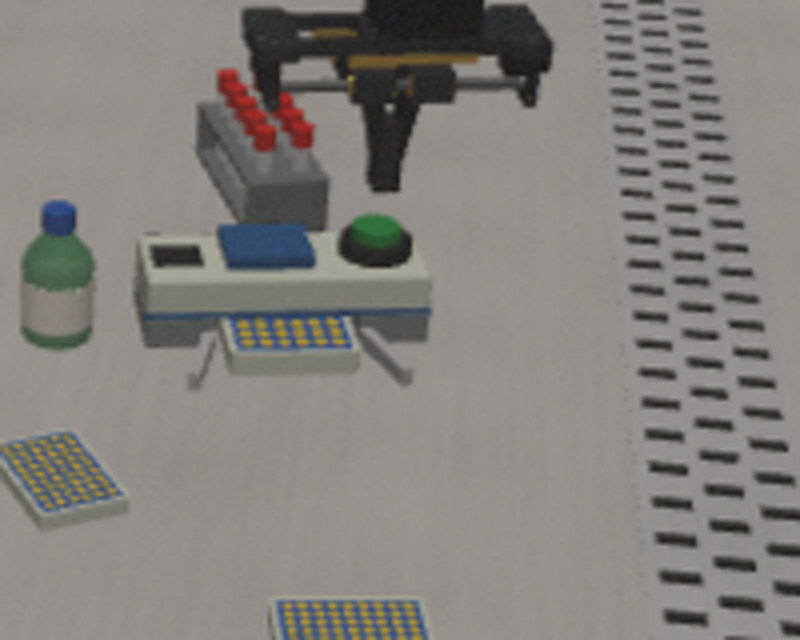

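The closed fingertips, at (385,185) in the crop, hang above the green button at (375,230), with the plate unchanged. I'll descend in small steps.

Call:
{"name": "servo_tool", "arguments": {"hand": [0, 0, 0, 0, 0, 0, 0], "translation": [[0.01, 0, 0.001], [0.02, 0, 0.001], [0.025, 0, 0.001], [0.028, 0, 0.001], [0.031, 0, 0.001], [0.034, 0, 0.001], [0.034, 0, 0.001]], "turn": [0, 0, 0, 0, 0, 0, 0]}}

```text
t: 13.65
tcp_pos: [0.4577, -0.1419, 0.0667]
tcp_rot: [0.44, 0.559, -0.436, 0.551]
contact_force: [-3.0, 0.2, 4.2]
width: 0.0002
```

Call:
{"name": "servo_tool", "arguments": {"hand": [0, 0, 0, 0], "translation": [[0.002, 0, 0], [0.004, 0, 0], [0.005, 0, 0], [0.005, 0, 0]], "turn": [0, 0, 0, 0]}}

```text
t: 14.15
tcp_pos: [0.4581, -0.1421, 0.0655]
tcp_rot: [0.439, 0.559, -0.436, 0.552]
contact_force: [-24.1, 6.2, 58.1]
width: 0.0006
```

The button is bottomed: the force went from about 4 N to 58 N with only 1.2 mm of motion. Releasing.

Call:
{"name": "servo_tool", "arguments": {"hand": [0, 0, 0, 0, 0, 0, 0, 0], "translation": [[-0.003, 0, 0], [-0.01, 0, 0], [-0.03, 0, 0], [-0.07, 0, 0], [-0.11, 0.02, 0], [-0.14, 0.06, 0.01], [-0.14, 0.063, 0.014], [-0.14, 0.063, 0.014]], "turn": [0, 0, 0, 0, 0, 0, 0, 0]}}

```text
t: 15.15
tcp_pos: [0.5228, -0.1423, 0.204]
tcp_rot: [0.439, 0.56, -0.437, 0.551]
contact_force: [-0.1, -0.2, 0.1]
width: 0.0006
```

```bash
python3 - <<'E'
from h import *
s=st();print(list(s["tcp_pos"]),list(s["tcp_rot"]))
im=ctrl.read_camera("wrist");cv2.imwrite("pics/w8.png",im[:,:,::-1]);cv2.imwrite("pics/w8c.png",cv2.resize(im[100:275,205:430,::-1],None,fx=3.5,fy=3.4,interpolation=cv2.INTER_CUBIC))
im=ctrl.read_camera("side");cv2.imwrite("pics/side8.png",im[:,:,::-1])
im=ctrl.read_camera("top");cv2.imwrite("pics/top8.png",im[:,:,::-1])
E
```

```text
t 15.15 tcp [ 0.5228 -0.1423  0.204 ] imager [ 0.0017 -0.0153] yaw rel 0.43 F [-0.1 -0.2  0.1] w 0.0006
[np.float64(0.5228297476480176), np.float64(-0.1423387917681945), np.float64(0.20399877775738473)] [np.float64(0.43894941378450963), np.float64(0.5595167202550148), np.float64(-0.4365752377054708), np.float64(0.5510594466259683)]
```

View pics/w8c.png

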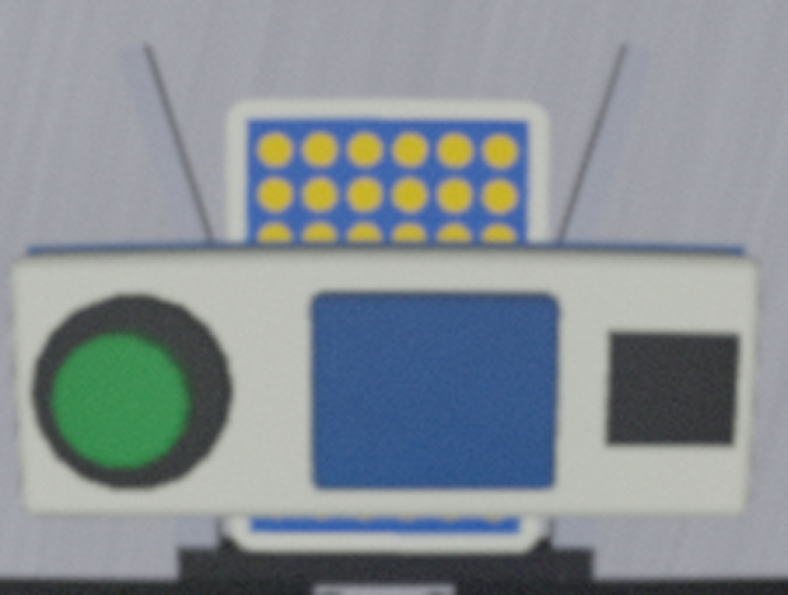

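View pics/side8.png

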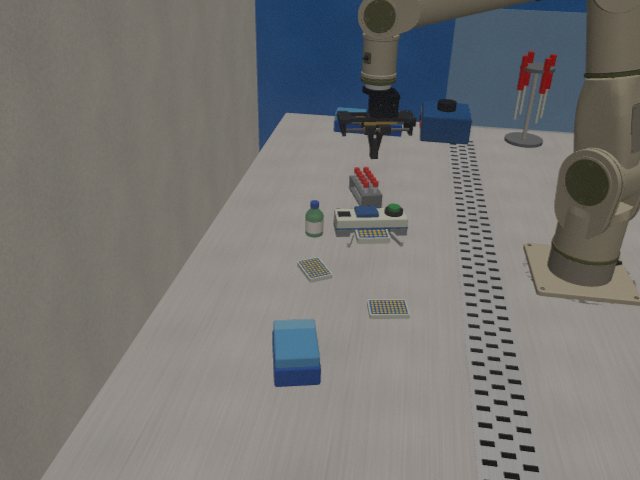

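View pics/top8.png

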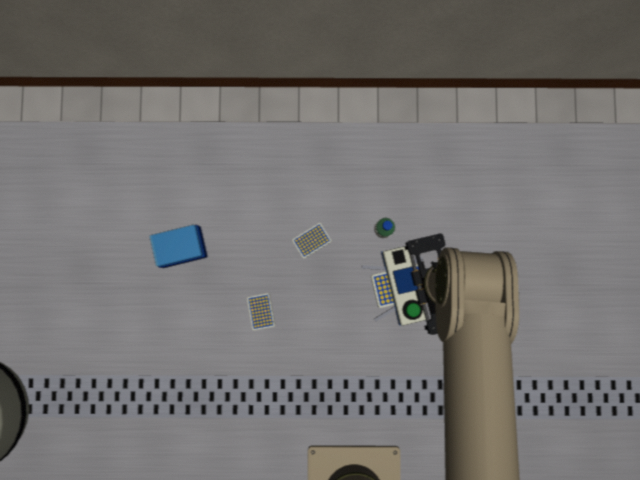

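w8c shows the plate's front still against the stop bar at y≈548. The gap from rear edge to bridge edge is 157 px in both views, before and after the press. The green top is raised again, offset in its ring as before. The bottle, rack and tip box are where they were in the first pictures.

```bash
python3 - <<'E'
from cell import ctrl
print(ctrl.hand_in())
E
```

```text
the job is handed in; nothing more can be done
None
```

The plate is home against the back stop, the start button has been pressed and released, and the job is handed in at about 15 s of the 72 s allowed. `hand_in()` gave no verdict.

**Push:** I pushed the largest plate from behind with two half-open fingers, steering out about 18 mm of offset and 6.5° of turn on the way. At the stop it took 25 N with no further motion.

**Plate position:** The wrist view before the press put the plate at imager x ≈ 0.3 mm, y ≈ 10.3 mm (home is 11), turned about 0°. The picture after the press showed the same gap to the bridge and the plate still against the stop.

**Button:** With the fingers closed, the force rose from about 4 N to 58 N within 1.2 mm, so I take it as fully down. I could not read the joint itself. The last picture shows the button up again.

**Surroundings:** The rack, bottle and tip box look unmoved in the top and side views. The arm ended clear of everything, with no contact force.

**Disagreements:**
- At the start, the side camera differed from the top camera by up to about 8 to 11 mm, so I used the top and wrist views instead.
- Top and wrist agreed to about 2 mm.
- The stop was met about 1.6 to 1.8 mm earlier than my first imager estimate, which is within calibration error.

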